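# Find the shaft's flat and hold the set-screw collar on it

### The arm

A 6-joint arm with a two-finger parallel gripper is mounted at the origin on the work surface. World frame = base frame: x ahead of the robot, y to its left, z up, the work surface at z = 0. Lengths are in m, angles in rad, forces in N, time in s.
With the tool pointing down it reaches from about 0.275 to 0.825 m from the base axis. Payload 4.9 kg.
Tool frame: the origin (TCP) lies midway between the tips of the shut fingers; the grasp point (between the pads) lies 19 mm behind it (bot.grip_depth is the distance from the TCP to the grasp point, in m); z points along the fingers, y is the line along which they close (so a half turn about z gives the same grasp; the last joint's range is limited). The gripper opens to 85 mm and grips with 20 to 120 N. Pads are 22 mm wide; open, the fingers measure 114 mm over their backs; the gripper's body (76 mm by 85 mm) begins 54 mm behind the grasp point. The pads swing forward as they close: fully open they stand 13 mm farther back than shut.
Start: joints at [1.21, 0.326, -0.193, 1.052, 0, 1.437], TCP at [0.124, 0.536, 0.231] pointing down, gripper open.
Joint ranges: [-2.65, 2.65], [-0.97, 1.79], [-1.3, 1.35], [-1.93, 2.1], [-1.47, 1.37], [-3.14, 3.14]. Speed limits (rad/s): [2.57, 2.57, 3.14, 3.14, 3.14, 3.14].

### API

Orientations are given as a unit quaternion [w, x, y, z].
In Python, from cell import bot gives the robot as it stands. Calls block until the motion is done:
- bot.move_pose(position, orientation): joint-space move of the TCP to a pose.
- bot.move_linear(position, speed=0.15, rotation=None, until_force=None): straight line of the TCP; rotation=None keeps the orientation; speed is the mean speed in m/s. With until_force (N) it stops when the force on the tool has changed by that much, and returns True; else False.
- bot.goto_joints(angles): joint-space move.
- bot.set_gripper(opening, grasp_force=None): opening from 0.0 (shut) to 1.0 (fully open); grasp_force is the grip in N (None keeps the last); returns when the fingers have stopped.
- bot.wait(seconds).
- bot.solve_ik(position, orientation): joint angles nearest the present ones, or None.
- bot.camera(name): name is "scene" or "top"; returns the picture (400x640x3 uint8, red, green, blue); there is no depth.
- bot.calibration(name): a dict with "mtx" (3x3 intrinsics, pixels), "k1" (the pictures are not rectified: a ray, as slopes to the right and down, at radius r is drawn at 1 + k1 r^2 times it, then the intrinsics apply), "extrinsics" (4x4, takes a point from world to camera coordinates). Camera axes: x right, y down, z forward; pixel columns grow to the right and rows downward; lengths in m; the calibration is good to about 2 mm. A picture is of the moment at which its call begins. calibration takes no time and is no camera call.
A pose or a line that the arm cannot do raises bot.PlanningError and nothing moves.
- bot.close_job(): hands the job in; it is judged then, once.
Trained networks look in the newest picture that a camera, given by its name, has taken for a name from the list of things; names that differ only in an ending like _2 or _b are one class to them, and where a whole thing is asked for, a point or a joint stands for the part that bears it (a point fixed in the world has none). Each returns a list of dicts, best first, with "confidence" (0 to 1); they miss things now and then, are a little off and sometimes report something else, mostly with a low value. They report only what shows in the picture. A call takes as long as a camera call.
- bot.search_frame(camera, thing): "bbox" ([left, top, width, height] in pixels, round what is visible of it).
Readings, each from a call of its own:
- bot.read_clock(): time.
- bot.read_joint_positions(): joint angles.
- bot.read_joint_vel(): joint speeds.
- bot.read_joint_efforts(): joint torques, N m.
- bot.read_position(): TCP position.
- bot.read_tool_rot(): TCP orientation.
- bot.read_ft_force(): force on the tool from outside, world axes, zero at the start.
- bot.read_moment(): the same for the moment, N m.
- bot.read_gripper_width(): opening from 0.0 (shut) to 1.0 (fully open).
- bot.read_finger_force(): force on a finger pad.
Only numpy, scipy, OpenCV 4.12 (cv2) and the standard library are available. Lean on these libraries where they do the work, as an engineer would, in place of code of your own. Each camera call takes 0.05 s, during which the arm holds its last target. There are 200 camera calls.

### The job

Push the spray can's nozzle cap right down to give the motor shaft a puff of cleaner and let it spring back, then pinch the bare upper shaft and turn it until you feel its flat between your fingers with the flat facing squarely towards the hex driver in its rest. Then grip the loose collar, raise it along the shaft until its set screw is half-way up the flat and points the same way as the flat, towards the driver. Finish while still holding it there, level and still, and leave the tape, the tin and the tray where they are.

Things in the scene. Friction and masses are not known exactly. Their poses are not given: they have to be found in the camera images.
- stand: Gearmotor standing upright on an aluminium base plate fixed to the desk (245 x 90 x 10 mm, from 50 mm behind to 195 mm ahead of the shaft). Origin on the desk under the shaft axis, z up; +x points from the shaft to the hex driver. Gearbox 44 mm square, top at 55 mm; on it a round nose, diameter 18 mm, up to 79 mm height, on which the collar lies at the start.
- shaft (a joint): Angle of the shaft about the upright axis, rad, anticlockwise seen from above; 0 = the flat faces the hex driver (+x of the stand). It starts between 0.5 and 1.6, turns without stops and stays where it is left (friction torque about 0.06 N m).
- flat (a point): Centre of the bright milled flat on the dark steel shaft, turning with it: x points squarely out of the flat, z up along the shaft. Shaft diameter 12 mm; flat 3.5 mm from the axis (9.5 mm thick across it, 12 mm elsewhere), 9.7 mm wide, from 93 mm above the desk to the shaft's top at 125 mm; this point at 109 mm height, 3.5 mm off the axis.
- shaft_top (a point): Centre of the shaft's top end, on its axis, 125 mm above the desk.
- collar_center (a point): Centre (half-way up, on the bore axis) of the loose dark steel collar round the shaft: outer diameter 32 mm, height 12 mm, bore 15 mm, 40 to 85 g. At the start it lies on the nose, underside 79 mm and this point 85 mm above the desk, its screw up to 0.7 rad either side of the driver's direction. z up, x towards its set screw.
- screw (a point): Middle of the set screw's round head on the collar's side, at the collar's half height, 19 mm from the collar's axis; the head has diameter 8 mm and ends 22.5 mm from the axis. Its x axis points radially outwards.
- nozzle (a joint): How far the spray can's nozzle cap is pressed down, m: 0 up, 0.005 fully down. Sprung: about 1.2 N to start, 4.2 N fully down; it springs back by itself.
- nozzle_top (a point): Centre of the top of the white nozzle cap (diameter 20 mm, 14 mm high), 142 mm above the desk when up; its spray hole points towards the gearmotor.
- can: Aluminium cleaner can with a paper label, diameter 47 mm, in a black weighted foot of diameter 72 mm, fixed to the desk, 160 to 230 mm from the shaft on the stand's +y side. Origin at the centre of the underside, z up. Shoulder top at 122 mm.
- tape_mid (a point): Bystander: centre of a roll of tape lying flat, outer diameter 68 mm, 20 mm high.
- tin_mid (a point): Bystander: centre of a round brass-coloured flux tin, diameter 55 mm, 22 mm high.
- tray_mid (a point): Bystander: centre of an open cardboard parts tray, 85 x 65 x 30 mm.
- driver_tip (a point): Tip of the hex driver, 80 mm from the shaft axis and 108 mm above the desk. The driver lies level, fixed in a black forked rest (posts 99 to 171 mm from the axis, 30 mm wide, fork tops at 115 mm) and points at the shaft; its black handle (diameter 18 mm) ends 187 mm from the axis, top at 117 mm.

How it is judged:
On the way, in this order (a step that is already met when the one before it is completed fails the run):
1. the nozzle cap is pressed down by at least 4 mm of its 5 (value of joint nozzle above 0.004 m), for 0.1 s.
2. the nozzle cap has sprung back up (value of joint nozzle below 0.001 m), for 0.1 s.
3. the fingers pinch the shaft across its flat (one pad on the flat, one on the round back) while the flat faces the driver within 0.15 rad (contact force between the fingers and flat_face above 2 N and contact force between the fingers and dshaft above 2 N and value of joint shaft between -0.15 and 0.15 rad), for 0.2 s.
At the end, for the whole second after the job is handed in: The fingers hold the collar (more than 2 N), still, level within 0.17 rad, round the shaft; its set screw is within 8 mm of the flat's mid-height and within 5.5 mm sideways of the flat's middle, on the flat's side; the flat still faces the driver within 0.2 rad; the nozzle cap is up (value of joint shaft between -0.2 and 0.2 rad and y of screw in the frame of flat between -0.0055 and 0.0055 m and z of screw in the frame of flat between -0.008 and 0.008 m and x of screw in the frame of flat above 0.01 m and horizontal distance between collar_center and shaft_top below 0.004 m and angle between collar_center's own z axis and vertical below 0.17 rad and contact force between the fingers and collar above 2 N and linear speed of collar below 0.02 m/s and value of joint nozzle below 0.001 m); the arm keeps its last pose, push and grip.
It fails at once if the roll of tape is shifted by more than 20 mm (distance of tape_mid from where it was at the start of the episode above 0.02 m).
It fails at once if the flux tin is shifted by more than 20 mm (distance of tin_mid from where it was at the start of the episode above 0.02 m).
It fails at once if the cardboard tray is shifted by more than 20 mm (distance of tray_mid from where it was at the start of the episode above 0.02 m).
It also fails if it takes over 48 s, if anything falls off the work surface, if the arm or the gripper's body presses on something with over 40 N, if the wrist force passes 120 N, or if a joint passes its speed limit or range.

## Working session

There is one attempt and no reset: what is moved stays moved. The work goes in short steps, each a Python script; the robot and the scene stay as the last script left them, time stands still between calls to the robot, and variables do not carry over. Pictures are saved under pics/ and viewed, at most 10 in all, crops included, and the job is handed in when it is done.

```bash
mkdir -p pics; ls; python3 - <<'E'
from cell import bot
import cv2,numpy as np
print(bot.read_clock(), bot.grip_depth)
for c in ("scene","top"):
    im=bot.camera(c); cv2.imwrite(f"pics/{c}0.png",im[:,:,::-1])
    k=bot.calibration(c); print(c,k["mtx"].round(1).tolist(),k["k1"],np.round(k["extrinsics"],4).tolist())
    for t in ("stand","shaft","shaft_top","collar_center","screw","nozzle_top","can","driver_tip","flat","tape_mid","tin_mid","tray_mid"):
        try: r=bot.search_frame(c,t); print(t,[(np.round(d["bbox"],1).tolist(),round(d["confidence"],2)) for d in r[:2]])
        except Exception as e: print(t,e)
print(bot.read_tool_rot(),bot.read_clock())
E
```

```text
pics
0.0 0.0187
scene [[508.2, 0.0, 322.6], [0.0, 508.2, 198.4], [0.0, 0.0, 1.0]] -0.03111955870536683 [[0.3847, 0.9231, 0.0036, -0.1105], [0.607, -0.25, -0.7543, -0.2542], [-0.6954, 0.2923, -0.6565, 1.4226], [0.0, 0.0, 0.0, 1.0]]
stand [([253.3, 196.0, 113.4, 128.3], 0.96), ([278.7, 194.1, 5.9, 21.2], 0.54)]
shaft [([279.6, 194.9, 5.4, 21.2], 0.5)]
shaft_top [([230.0, 297.4, 52.2, 63.0], 0.64), ([279.1, 195.9, 8.4, 21.6], 0.63)]
collar_center [([274.6, 210.1, 21.0, 15.2], 0.56), ([279.7, 196.9, 8.8, 19.2], 0.49)]
screw [([275.3, 207.8, 18.6, 14.5], 0.72)]
nozzle_top [([363.5, 152.8, 13.9, 14.9], 0.66)]
can [([350.7, 153.8, 32.1, 68.0], 0.8)]
driver_tip [([252.9, 200.1, 117.5, 118.0], 0.95)]
flat [([279.7, 195.8, 7.8, 20.1], 0.68), ([275.9, 208.8, 19.6, 16.9], 0.34)]
tape_mid [([205.6, 268.9, 35.7, 33.7], 0.8), ([230.2, 297.3, 53.2, 60.0], 0.55)]
tin_mid [([349.3, 154.8, 35.4, 67.0], 0.44), ([363.6, 154.1, 15.8, 10.3], 0.26)]
tray_mid [([229.1, 298.7, 53.4, 60.5], 0.64)]
top [[487.4, 0.0, 318.6], [0.0, 487.4, 187.9], [0.0, 0.0, 1.0]] -0.08665576177793424 [[0.0263, -0.9993, 0.0279, -0
[... 158 characters left out ...]
.1, 30.4, 28.9], 0.36)]
shaft [([356.6, 214.4, 6.5, 1.4], 0.43)]
shaft_top [([352.3, 212.1, 12.8, 8.5], 0.59)]
collar_center [([349.5, 204.9, 16.8, 18.7], 0.69)]
screw [([348.5, 207.4, 17.7, 16.7], 0.46)]
nozzle_top []
can [([232.2, 214.7, 35.6, 36.4], 0.91), ([309.0, 114.6, 71.5, 132.5], 0.35)]
driver_tip [([308.2, 113.5, 73.6, 137.2], 0.8), ([349.6, 203.4, 19.4, 21.0], 0.74)]
flat [([354.8, 211.8, 10.7, 11.4], 0.43), ([394.4, 106.5, 37.1, 46.5], 0.28)]
tape_mid [([411.2, 170.0, 32.8, 33.0], 0.71)]
tin_mid [([351.7, 264.5, 32.5, 27.8], 0.66), ([354.9, 210.2, 11.1, 8.8], 0.51)]
tray_mid [([395.1, 107.7, 37.3, 47.2], 0.87)]
[-2.37691580e-05  1.13131278e-01  9.93580048e-01 -3.82833149e-05] 1.3
```

```bash
cat > h.py <<'E'
import numpy as np, cv2
from cell import bot
def pix(c,P):
    k=bot.calibration(c); E=np.array(k["extrinsics"]); M=np.array(k["mtx"])
    q=np.atleast_2d(P)@E[:3,:3].T+E[:3,3]; s=q[:,:2]/q[:,2:]
    s=s*(1+k["k1"]*(s**2).sum(1,keepdims=True)); return s*[M[0,0],M[1,1]]+M[:2,2]
def ray(c,uv,z):
    k=bot.calibration(c); E=np.array(k["extrinsics"])
    s=cv2.undistortPoints(np.array([[uv]],float),np.array(k["mtx"]),np.array([k["k1"],0,0,0.]))[0,0]
    d=E[:3,:3].T@np.r_[s,1]; o=-E[:3,:3].T@E[:3,3]; return o+d*(z-o[2])/d[2]
E
python3 - <<'E'
import cv2,numpy as np
from h import *
a=cv2.imread("pics/top0.png")[95:305,215:445]; b=cv2.imread("pics/scene0.png")[140:360,195:395]
cv2.imwrite("pics/a.png",cv2.resize(a,None,fx=3,fy=2.85,interpolation=cv2.INTER_CUBIC)[:, :])
cv2.imwrite("pics/b.png",cv2.resize(b,None,fx=2.7,fy=2.7,interpolation=cv2.INTER_CUBIC))
def c(b): return (b[0]+b[2]/2,b[1]+b[3]/2)
print("shafttop top",ray("top",(358.7,216.3),.125),"scene",ray("scene",(282.5,197),.125))
print("can",ray("top",c((232.2,214.7,35.6,36.4)),.07),"noz scene",ray("scene",c((363.5,152.8,13.9,14.9)),.135))
print("tape",ray("top",c((411.2,170,32.8,33)),.01),"tin",ray("top",c((351.7,264.5,32.5,27.8)),.011),"tray",ray("top",c((395,107.7,37.3,47.2)),.015))
E
```

```text
shafttop top [ 0.49915357 -0.17110491  0.125     ] scene [ 0.49978836 -0.16978726  0.125     ]
can [0.4657052 0.0193339 0.07     ] noz scene [0.47172293 0.02594506 0.135     ]
tape [ 0.56555778 -0.31910762  0.01      ] tin [ 0.38397065 -0.20395566  0.011     ] tray [ 0.67415047 -0.28943658  0.015     ]
```

View pics/a.png

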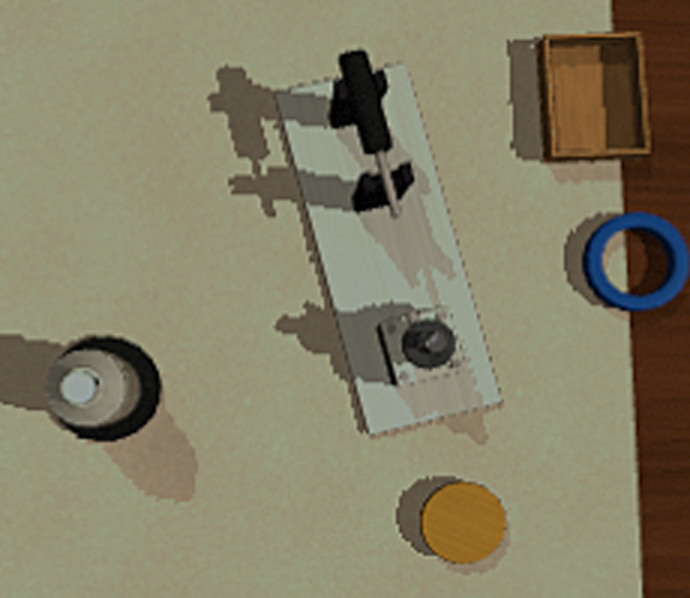

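View pics/b.png

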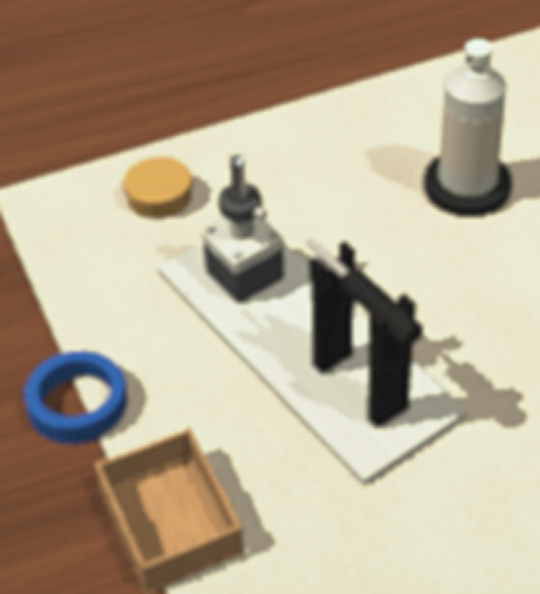

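```bash
python3 - <<'E'
from h import *
S=np.array([.4995,-.1705])
C=[ray("top",p,.01)[:2] for p in [(307.7,127.3),(349.3,117.8),(381.7,236.1),(338.3,247.6)]]
for i in range(4): d=C[i]-C[(i+1)%4]; print(np.linalg.norm(d),np.arctan2(d[1],d[0]))
ctr=np.mean(C,0); print("ctr",ctr,"dir from shaft",np.linalg.norm(ctr-S),np.arctan2(*(ctr-S)[::-1]))
t=ray("top",(346,170.4),.108)[:2]; print("tip",t,np.linalg.norm(t-S),np.arctan2(*(t-S)[::-1]))
t=ray("scene",(195+308/2.7,140+240/2.7),.108)[:2]; print("tip scene",t,np.linalg.norm(t-S),np.arctan2(*(t-S)[::-1]))
print("noz top",ray("top",(241.7,230.4),.142))
print("noz scene",ray("scene",(195+478/2.7,140+46/2.7),.142))
print("collar",ray("top",(357.7,215.4),.091))
t=ray("scene",(291.3,219.3),.085)[:2]; print("screw",t,np.linalg.norm(t-S),np.arctan2(*(t-S)[::-1]))
n=ray("top",(241.7,230.4),.142)
for yaw in (0,): print(bot.solve_ik([*n[:2],.20],[0,1,0,0]))
E
```

```text
0.08483567481196219 1.8320898424777803
0.24176118726334306 0.2848369159395351
0.08747808815463035 -1.2898138954236673
0.2434357318087862 -2.86770453103665
ctr [ 0.57047735 -0.15390281] dir from shaft 0.07289204499240477 0.2297103274717033
tip [ 0.57978985 -0.1490369 ] 0.08310910964556747 0.2612124404387304
tip scene [ 0.58090715 -0.14894187] 0.08421328071081675 0.2588762158327252
noz top [0.46971819 0.02521551 0.142     ]
noz scene [0.47160663 0.02902112 0.142     ]
collar [ 0.50194155 -0.17301011  0.091     ]
screw [ 0.52229253 -0.16216656] 0.024268198851684887 0.35052312716074996
[-0.10347923  0.20552207 -0.44165263  0.92362162  0.          3.03811343]
```

```bash
cat >> h.py <<'E'
S=np.array([.5005,-.1715]); YAW=.272
def q(a):  # tool down, closing line (tool y) at world angle a
    p=(a+np.pi/2)/2; return [0,np.cos(p),np.sin(p),0]
E
python3 - <<'E'
from h import *
N=[.4705,.027]
for a in (1.9,1.3,.27,YAW+np.pi/2): print(a,np.round(bot.solve_ik([*S,.1],q(a)),2))
bot.set_gripper(0.0,40)
print(bot.read_clock())
bot.move_pose([*N,.165],q(1.3)); print(bot.read_clock(),bot.read_position(),bot.read_gripper_width())
bot.wait(.2);f0=bot.read_ft_force()
r=bot.move_linear([*N,.133],speed=.03,until_force=7)
bot.wait(.25); print(r,bot.read_position(),bot.read_ft_force()-f0)
cv2.imwrite("pics/noz.png",cv2.resize(bot.camera("scene")[110:260,270:470,::-1],None,fx=3,fy=3))
bot.move_linear([*N,.17],speed=.1); bot.wait(.1)
print(bot.read_clock())
E
```

```text
1.9 [-0.47  0.42 -0.43  0.73  0.   -0.8 ]
1.3 [-0.47  0.42 -0.43  0.73  0.   -0.2 ]
0.27 [-0.47  0.42 -0.43  0.73  0.    0.83]
1.8427963267948966 [-0.47  0.42 -0.43  0.73  0.   -0.74]
2.0667
4.2833 [0.47052327 0.02770393 0.16508684] -0.001108158518858683
True [0.47032034 0.02697514 0.1370087 ] [-1.36950648 -0.65638594  7.50513778]
6.2417
```

View pics/noz.png

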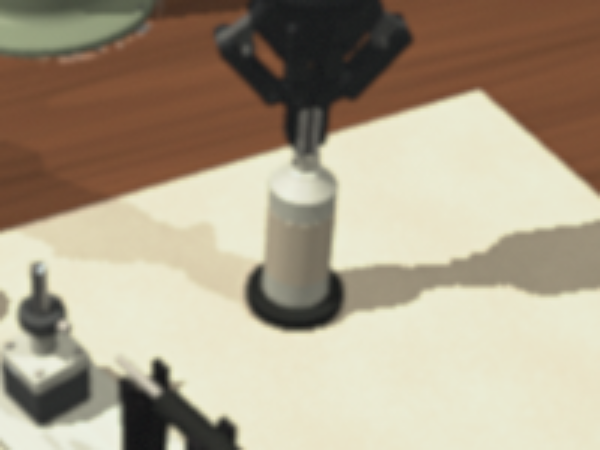

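The picture shows the shut fingertips sitting on the cap at about pixel (305,155), and with z = 0.137 and 7.5 N the cap is fully down. Next I'll feel for the flat.

```bash
python3 - <<'E'
from h import *
bot.set_gripper(.45,20)
bot.move_pose([*S,.15],q(1.32))
bot.move_linear([*S,.098],speed=.1,until_force=8)
print(bot.read_clock(),bot.read_position()); f0=bot.read_ft_force()
bot.set_gripper(0.0,20); w=bot.read_gripper_width()
print(w,w*85,bot.read_finger_force(),bot.read_ft_force()-f0,bot.read_moment(),bot.read_clock())
cv2.imwrite("pics/p1.png",cv2.resize(bot.camera("scene")[130:260,220:350,::-1],None,fx=4,fy=4))
E
```

```text
8.1833 [ 0.50083848 -0.17104692  0.09837748]
0.11538943534130726 9.808102004011117 20.344604123512227 [-0.02871067  3.15917563  4.49173105] [ 0.54235028 -0.04524251 -0.04847332] 8.5417
```

```bash
python3 - <<'E'
from h import *
f0=bot.read_ft_force()
bot.set_gripper(0.0,60); bot.wait(.1);print(60,bot.read_gripper_width()*85,bot.read_moment()[2])
bot.set_gripper(.2,20)
for a in (1.40,):
    bot.move_pose([*S,.098],q(a)); bot.set_gripper(0.0,20); print(a,bot.read_gripper_width()*85,bot.read_moment()[2]); 
print(bot.read_ft_force(),bot.read_clock())
E
```

```text
60 8.648227203241168 -0.050439656211408605
1.4 10.33938468392997 -0.05823413362433714
[-0.25912017  1.9759875   1.01284567] 9.625
```

```bash
python3 - <<'E'
from h import *
for a in (1.28,1.2,1.1):
    bot.set_gripper(.2,20)
    bot.move_pose([*S,.098],q(a)); bot.set_gripper(0.0,20); bot.wait(.05);print(a,bot.read_gripper_width()*85,bot.read_moment()[2],bot.read_ft_force()); 
print(bot.read_clock())
E
```

```text
1.28 9.652769045515765 -0.05382480057904346 [0.4902793  2.33056972 0.10310691]
1.2 9.413691386086354 -0.028785930349969936 [1.09558545 1.72353552 1.02503034]
1.1 8.523876406113464 -0.06838290111603688 [ 1.58304704  2.36706566 -0.43779658]
11.9
```

```bash
python3 - <<'E'
from h import *
for a in (1.0,.9,.8):
    bot.set_gripper(.2,20)
    bot.move_pose([*S,.098],q(a)); bot.set_gripper(0.0,20); bot.wait(.1);print(a,bot.read_gripper_width()*85,bot.read_moment()[2],bot.read_ft_force()); 
print(bot.read_clock())
E
```

```text
1.0 9.360444028582629 -0.024702807301793007 [ 1.08745513  2.78702822 -0.29764531]
0.9 8.901017084592203 0.037986488485606866 [ 1.91616503  3.12836601 -0.50259986]
0.8 9.191560223760623 0.07131696435605793 [ 2.09254551  4.47587558 -0.24782343]
14.35
```

```bash
python3 - <<'E'
from h import *
g=lambda n=8:(np.round([bot.read_gripper_width()*85 for _ in range(n)],2),round(bot.read_moment()[2],3))
t=bot.read_clock();print(g(),bot.read_clock()-t)
for F in (60,20):
    bot.set_gripper(0,F); bot.wait(.15); print(F,g(),bot.read_finger_force())
for a in (.7,.9): 
    bot.move_pose([*S,.098],q(a)); bot.wait(.1); print("turned",a,g(),bot.read_joint_positions()[5])
cv2.imwrite("pics/p2.png",cv2.resize(bot.camera("scene")[150:240,230:340,::-1],None,fx=6,fy=6,interpolation=cv2.INTER_CUBIC))
print(bot.read_clock())
E
```

```text
(array([9.19, 9.19, 9.19, 9.19, 9.19, 9.19, 9.19, 9.19]), np.float64(0.071)) 0.0
60 (array([8.26, 8.26, 8.26, 8.26, 8.26, 8.26, 8.26, 8.26]), np.float64(0.045)) 58.451891681179404
20 (array([7.93, 7.93, 7.93, 7.93, 7.93, 7.93, 7.93, 7.93]), np.float64(0.109)) 58.45112127251923
turned 0.7 (array([7.87, 7.87, 7.87, 7.87, 7.87, 7.87, 7.87, 7.87]), np.float64(-0.008)) 0.4008334704352643
turned 0.9 (array([8.06, 8.06, 8.06, 8.06, 8.06, 8.06, 8.06, 8.06]), np.float64(0.137)) 0.20410902040693743
15.8917
```

View pics/p2.png

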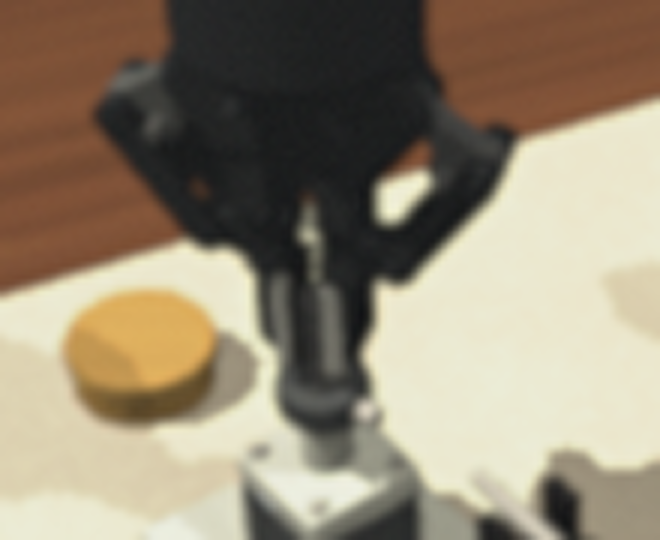

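The pads are holding the upper shaft, with the tips at about (315,370), just above the collar. The set screw shows at (367,410). I'll turn the shaft to the driver, square the flat with one pad pressing on it, then pinch again. Pinching crosswise gives a 12 mm reference width.

```bash
python3 - <<'E'
from h import *
d=np.array([np.cos(YAW),np.sin(YAW)])
def g(s): bot.wait(.1); print(s,round(bot.read_gripper_width()*85,2),np.round(bot.read_moment()[2],3),np.round(bot.read_ft_force(),1),round(bot.read_clock(),2))
bot.move_pose([*S,.098],q(YAW)); g("turned")
bot.set_gripper(.3,60)
r=bot.move_linear([*(S-.018*d),.098],speed=.04,until_force=30); bot.wait(.1); print(r,(bot.read_position()[:2]-S)@d); g("press")
bot.move_linear([*S,.098],speed=.05); bot.set_gripper(0,60); g("pinch"); bot.wait(.2)
bot.set_gripper(.3,60); bot.move_pose([*S,.098],q(YAW+np.pi/2)); bot.set_gripper(0,60); g("cross")
E
```

```text
turned 7.76 0.046 [4.8 6.9 1. ] 16.64
True -0.006648753058711464
press 25.65 -0.007 [ 4.8  1.2 -2.5] 17.53
pinch 8.16 0.01 [ 4.6  2.5 -1.9] 18.22
cross 10.01 0.012 [-1.2 -0.7  1.9] 20.5
```

```bash
python3 - <<'E'
from h import *
def g(s): bot.wait(.3); print(s,round(bot.read_gripper_width()*85,2),np.round(bot.read_moment()[2],3),np.round(bot.read_ft_force(),1),round(bot.read_clock(),2))
g("cross")
for a in (.2,-.2,0):
    bot.set_gripper(.22,60); bot.move_pose([*S,.098],q(YAW+a)); bot.set_gripper(0,60); g(a)
E
```

```text
cross 9.81 0.008 [-2.  -2.5  2.7] 20.8
0.2 7.9 -0.075 [ 4.4  3.4 -1. ] 22.83
-0.2 8.08 0.076 [ 4.6  0.9 -1.7] 24.11
0 7.9 0.05 [ 4.   2.9 -1.1] 25.23
```

```bash
python3 - <<'E'
from h import *
P=lambda r,a,z:[S[0]+r*np.cos(a),S[1]+r*np.sin(a),z]
print("tip",pix("scene",P(.08,YAW,.108)),"nose/collar c",pix("scene",[*S,.085]),"top",pix("scene",[*S,.125]))
for dl in np.arange(-.7,.71,.1): print(round(dl,1),pix("scene",P(.020,YAW+dl,.085)).round(1))
im=bot.camera("scene"); print(bot.read_clock())
cv2.imwrite("pics/s3.png",cv2.resize(im[195:245,265:325,::-1],None,fx=12,fy=12,interpolation=cv2.INTER_NEAREST))
E
```

```text
tip [[307.830554  227.8308547]] nose/collar c [[282.78693988 213.31601059]] top [[281.75304069 197.4623392 ]]
-0.7 [[281.8 220.5]]
-0.6 [[282.9 220.5]]
-0.5 [[283.9 220.5]]
-0.4 [[285.  220.3]]
-0.3 [[286.  220.1]]
-0.2 [[287.  219.8]]
-0.1 [[288.  219.4]]
-0.0 [[288.9 219. ]]
0.1 [[289.7 218.5]]
0.2 [[290.5 218. ]]
0.3 [[291.1 217.4]]
0.4 [[291.7 216.8]]
0.5 [[292.2 216.2]]
0.6 [[292.7 215.5]]
0.7 [[293.  214.8]]
25.275
```

View pics/s3.png

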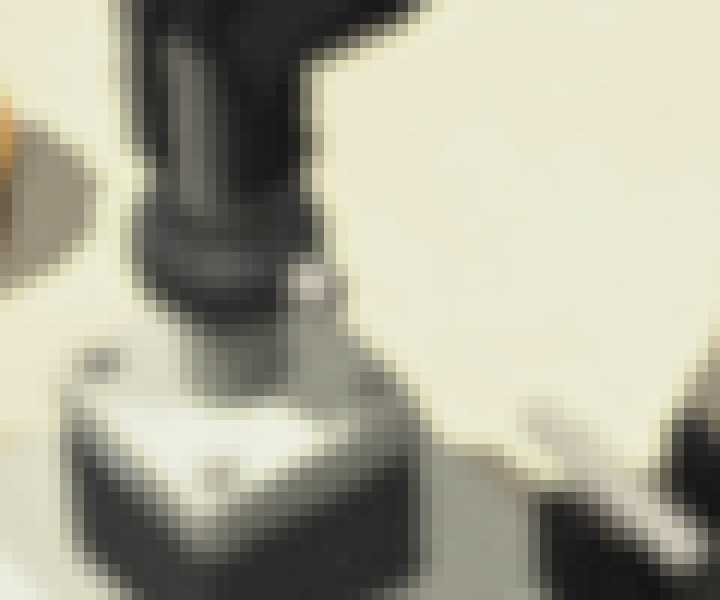

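The screw head is at crop (315,285), which is full-image (290.8,218.3), so it points about 0.12 rad anticlockwise of the driver. The shaft, pinched at 60 N, has squared itself to the pads. Next is the collar.

```bash
python3 - <<'E'
from h import *
d=np.array([np.cos(YAW),np.sin(YAW)]); S2=S+.0018*d; a=YAW+.12+np.pi/2
def g(s): print(s,round(bot.read_gripper_width()*85,2),np.round(bot.read_moment(),3),np.round(bot.read_ft_force(),1),np.round(bot.read_position(),4),round(bot.read_clock(),2))
bot.set_gripper(.3,60)
bot.move_linear([*S,.145],speed=.12)
bot.move_pose([*S2,.145],q(a)); bot.set_gripper(.65,40)
g("above"); print(bot.move_linear([*S2,.063],speed=.08,until_force=10)); g("down")
bot.set_gripper(0,40); bot.wait(.2); g("grip")
bot.wait(.1); im=bot.camera("scene")
cv2.imwrite("pics/s4.png",cv2.resize(im[170:245,255:345,::-1],None,fx=8,fy=8,interpolation=cv2.INTER_CUBIC))
E
```

```text
above 55.19 [ 0.025 -0.022 -0.041] [-0.2  0.4 -0.4] [ 0.5023 -0.1711  0.145 ] 28.02
False
down 55.21 [ 0.008 -0.021  0.026] [ 0.6 -0.5 -1.1] [ 0.5027 -0.1712  0.0635] 29.2
grip 30.14 [0.081 0.197 0.042] [-0.7  0.8  5.8] [ 0.5027 -0.1712  0.0637] 29.75
```

View pics/s4.png

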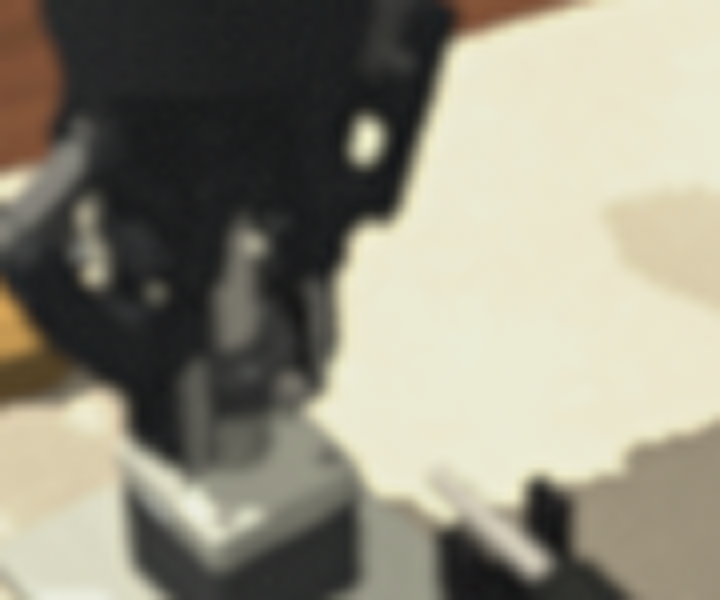

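The fingers hold the collar by its sides, width 30 mm under load. The screw shows between them at (292,383), and the bright flat is at (238,300), facing the driver side. Now I'll lift 24 mm and turn by −0.12 rad.

```bash
python3 - <<'E'
from h import *
d=np.array([np.cos(YAW),np.sin(YAW)]); S2=S+.0018*d
def g(s): print(s,round(bot.read_gripper_width()*85,2),np.round(bot.read_moment(),3),np.round(bot.read_ft_force(),1),np.round(bot.read_position(),4),round(bot.read_clock(),2))
bot.move_linear([*S2,.0872],speed=.03,rotation=q(YAW+np.pi/2)); bot.wait(.4); g("up")
im=bot.camera("scene")
cv2.imwrite("pics/s5.png",cv2.resize(im[170:245,255:345,::-1],None,fx=8,fy=8,interpolation=cv2.INTER_CUBIC))
P=lambda r,a,z:[S2[0]+r*np.cos(a),S2[1]+r*np.sin(a),z]
f=lambda p:((pix("scene",p)-[255,170]+.5)*8).round(0)
print("shaft top",f([*S2,.125]),"tip",f(P(.08,YAW,.108)),"collar",f([*S2,.109]))
for dl in (-.3,-.15,0,.15,.3): print(dl,f(P(.021,YAW+dl,.109)))
E
```

```text
up 30.35 [-0.057  0.005 -0.005] [-0.9 -0.1 -1.1] [ 0.5022 -0.171   0.0871] 31.26
shaft top [[222. 228.]] tip [[432. 471.]] collar [[226. 279.]]
-0.3 [[253. 336.]]
-0.15 [[266. 332.]]
0 [[278. 327.]]
0.15 [[288. 321.]]
0.3 [[297. 314.]]
```

View pics/s5.png

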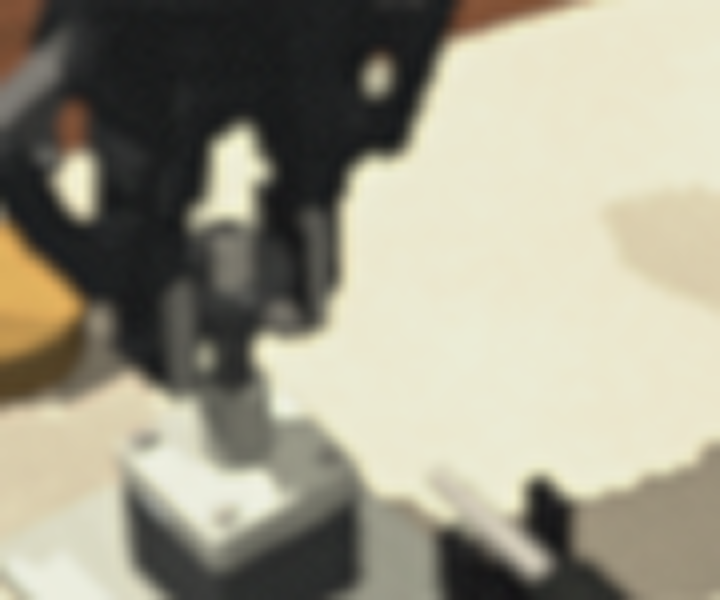

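```bash
python3 - <<'E'
from h import *
im=bot.camera("scene").mean(2)
for r in range(196,219): print(r,im[r,276:298].astype(int))
E
```

```text
196 [ 30  36  82 140 182 204 213 213 216 209 158  89  40  23  26  31  44  60
  64  53  62 136]
197 [ 28  40  91 144 165 163 151 146 159 167 140  89  43  25  24  31  51  72
  82  70  69 138]
198 [ 26  36  79 116 117 104  94  91 107 123 110  74  42  27  23  27  44  70
  84  76  71 137]
199 [ 27  31  57  80  82  86 100 103 106 108  90  62  43  36  28  23  35  60
  81  77  74 137]
200 [ 30  31  45  61  69  89 113 119 116 110  85  60  49  44  37  29  30  57
  81  79  75 138]
201 [ 32  34  45  55  62  82 108 119 118 108  85  61  54  53  45  34  34  57
  81  80  76 137]
202 [ 32  33  41  49  53  75 103 115 116 108  85  60  54  55  51  41  36  57
  81  79  73 135]
203 [ 31  34  39  43  49  73 103 115 117 109  87  63  55  56  53  43  35  57
  81  79  69 130]
204 [ 37  44  47  41  48  73 104 115 115 106  84  62  56  55  52  43  34  53
  79  78  70 133]
205 [ 51  66  65  53  49  71  99 110 108  96  77  61  55  54  50  41  32  51
  78  80  90 150]
206 [ 69  83  78  59  52  62  80  91  92  87  75  61  55  54  51  40  31  50
  78  93 127 182]
207 [ 77  87  78  59  53  55  63  68  71  77  73  63  6
[... 384 characters left out ...]
5 112 112 114 124
 154 186 213 224]
212 [ 74  87  84  74  75  64  48  45  43  50 100 163 195 187 170 170 177 186
 208 219 225 226]
213 [ 71  86  86  94 113  94  61  49  46  57 125 199 226 224 218 218 219 220
 224 227 227 226]
214 [ 70  86  87 108 136 113  67  48  45  58 127 201 226 229 228 227 227 226
 226 227 226 226]
215 [ 70  85  86 105 128 105  63  46  44  53 109 177 215 225 227 227 227 226
 226 226 225 226]
216 [ 68  84  85  87  96  80  54  45  44  48  86 141 191 219 226 227 227 226
 226 226 226 226]
217 [ 68  83  83  78  77  67  54  48  46  56  83 123 172 213 225 226 226 226
 226 226 226 227]
218 [ 91  94  95  89  86  82  72  62  63  79 103 126 165 213 225 224 224 225
 226 225 225 225]
```

```bash
python3 - <<'E'
from h import *
E=np.array(bot.calibration("scene")["extrinsics"]); o=-E[:3,:3].T@E[:3,3]
d=np.array([np.cos(YAW),np.sin(YAW)]); S2=S+.0018*d
v=o[:2]-S2; print("cam az",np.arctan2(v[1],v[0]),o)
for off in (-.3,-.2,-.1,0,.1,.2):
    al=YAW+off; c=[S2+.006*np.array([np.cos(al+e),np.sin(al+e)]) for e in (-.948,.948)]
    p=[pix("scene",[*x,.117])[0,0] for x in c]; print(off,np.round(p,2),round(p[1]-p[0],2))
print(pix("scene",[*S2,.117]), pix("scene",[*S2,.095]))
n=np.array([-np.sin(-.4),np.cos(-.4)])
print([pix("scene",[*(S2+s*.006*n),.09])[0] for s in(-1,1)],[pix("scene",[*(S2+s*.009*n),.07])[0] for s in(-1,1)])
im=bot.camera("scene").mean(2)
for r in range(219,229): print(r,im[r,276:298].astype(int))
E
```

```text
cam az -0.293161883539668 [ 1.18607326 -0.37743984  0.74261281]
-0.3 [280.58 285.59] 5.01
-0.2 [280.85 285.67] 4.82
-0.1 [281.13 285.72] 4.59
0 [281.43 285.74] 4.31
0.1 [281.74 285.73] 3.98
0.2 [282.06 285.68] 3.62
[[282.51589878 201.20607416]] [[283.07760863 209.9386352 ]]
[array([280.04319917, 211.86696003]), array([286.36318849, 211.90654868])] [array([279.02072029, 219.51831417]), array([288.37319519, 219.57776969])]
219 [141 132 137 123 104  96  89  84  86 101 116 122 160 215 228 224 222 224
 225 225 224 224]
220 [191 184 185 160 119  96  93  96 100 106 112 113 155 217 232 228 222 221
 223 225 225 225]
221 [214 213 209 179 130  96  93  99 104 107 107 108 145 202 222 221 214 209
 215 223 226 226]
222 [216 217 214 191 145 105  94 100 106 107 106 107 125 160 177 177 173 173
 190 213 224 226]
223 [214 215 213 198 159 118  98 100 104 107 107 106 114 132 143 145 145 147
 161 189 214 225]
224 [212 213 211 199 167 128 105 101 104 107 108 106 110 127 139 143 144 144
 146 159 188 213]
225 [216 214 211 202 172 140 117 105 104 106 107 105 112 129 143 147 146 145
 141 136 151 184]
226 [227 221 215 206 180 151 131 113 106 105 104 108 116 134 145 146 146 144
 133 120 119 145]
227 [231 228 223 216 201 172 146 127 115 113 115 121 128 139 145 145 145 142
 130 115 112 124]
228 [232 231 229 228 223 207 181 162 155 155 164 166 155 146 144 145 146 144
 138 129 127 129]
```

The flat's edges in the scene image (281.3 and 286.0) match a flat facing the driver to within about 0.1 rad. The screw, at (289.8,209), reads about +0.08 rad and is at the right height. I'll trim the angle and hand in.

```bash
python3 - <<'E'
from h import *
d=np.array([np.cos(YAW),np.sin(YAW)]); S2=S+.0018*d
bot.move_linear([*S2,.0868],speed=.02,rotation=q(YAW-.08+np.pi/2)); bot.wait(.6)
print(bot.read_finger_force(),bot.read_gripper_width()*85,bot.read_ft_force(),bot.read_moment(),bot.read_position(),bot.read_clock())
im=bot.camera("scene").mean(2)
for r in (201,203,206,207,208,209,210,211): print(r,im[r,276:298].astype(int))
print(bot.close_job())
E
```

```text
39.50220387428999 30.51417426286183 [-0.19163686 -0.438488   -1.08142204] [-0.02422935  0.00949953  0.03495871] [ 0.5022523  -0.17102128  0.08679979] 32.2583
201 [ 31  43  59  62  64  84 109 118 117 108  83  59  50  47  39  31  33  58
  82  81  62 103]
203 [ 34  38  41  42  51  75 103 115 116 109  87  63  55  56  51  40  35  57
  82  82  65 103]
206 [ 82  81  65  53  54  65  83  95  93  82  66  57  55  53  49  39  32  52
  79  80  73 115]
207 [ 89  85  65  54  55  57  64  69  70  62  55  57  63  65  57  40  31  51
  78  87 106 158]
208 [ 89  85  64  51  52  53  54  53  53  52  53  65  83  90  80  56  36  49
  78 100 146 200]
209 [ 88  85  65  47  44  47  48  48  47  47  54  75  97 108 100  77  46  47
  76 110 166 214]
210 [ 88  86  65  45  38  41  43  44  44  45  56  79  96 104 102  85  56  47
  77 120 176 216]
211 [ 87  85  67  56  52  43  42  43  42  44  68  97 105 100 101  99  84  81
 113 157 200 220]
the job is handed in; nothing more can be done
None
```

I handed the job in at 32.3 s with the collar held still at 39.5 N, its screw at about mid-flat height and both it and the flat facing the driver within about 0.1 rad by camera; the nozzle was pressed and released first, I did not go near the tape, tin or tray (not re-measured), and no verdict came back.

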